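# Clear two jammed film canisters from a feed chute and sort them by height

## Task

Two film canisters have jammed one behind the other at the shut lower end of the sloping feed chute, their wide lids caught under its side lips. Nudge them back up the chute until the tall one reaches the open window under the lamp, lift it out there and stand it upright in the deep box; then nudge the short one up the chute to the window, lift it out and stand it upright in the shallow tray. Do not bump the lamp, and do not knock over the dropper bottle or the glue stick.

Things in the scene. Friction and masses are not known exactly. Their poses are not given: they have to be found in the camera images.
- chute: Fixed metal feed chute, 72 mm wide, on a 200 x 100 mm foot plate. Origin on the table under it; x points level and up-slope (roughly away from the robot), y left across it, z up. Its channel floor rises along +x at 0.21 rad; channel 47 mm wide, 159 mm long, with a 9.5 mm high stop at each end. Friction with the canisters is about 0.45: they stay where pushed
- outlet (a point): Point on the channel floor at the shut lower end, on the centre line: distance 0 along the slope. 80 mm from the chute's origin along its -x, 30 mm above the table. Above its 9.5 mm stop this end is open. All points of the chute have the chute's level axes
- cheek_end (a point): Point on the floor 78 mm up the slope. From the outlet to here clear upright cheeks stand along both sides, 62 mm apart inside, tops 43.5 mm above the floor: no room for open fingers round a canister, but a closed gripper goes between them
- lips_end (a point): Point on the floor 108 mm up the slope. From the outlet to here two steel lips (undersides 6.5 mm, tops 9.5 mm above the floor) leave a 33 mm slot for the bodies and hold the wide lids down. From here to the upper stop (159 mm) there are no lips, only 9.5 mm high side walls: the window
- window (a point): Point on the channel floor at the middle of the window, 130 mm up the slope from the outlet, 57 mm above the table. A canister whose lid is centred from 124 to 137 mm up the slope (where the upper stop halts it) can be lifted straight out
- lamp_edge (a point): Middle of the lower near edge of the inspection lamp, an aluminium bar 200 mm across the chute, 72 mm deep, 22 mm thick, underside 320 mm above the table. It hangs over the window, near edge 30 mm nearer than the window point, so a tool pointing straight down cannot reach in; tilt it about 30 degrees, tips away from the robot
- lamp: The fixed inspection lamp: bar (see lamp_edge) on two 14 mm posts that stand 55 mm beyond the window point and 85 mm to either side; origin and axes as the chute's
- tall_can: The tall black plastic film canister, body 28 mm across, standing on a grey lid that is wider than that, 44 mm across, 4.5 mm thick. Origin: centre of the lid's underside; z: the canister's axis, lid to top. 64 mm high in all, about 40 g. It starts in the chute just up-slope of the short one, its centre about 69 mm up the slope from the outlet, square to the sloping floor
- short_can: The short black plastic film canister, body 28 mm across, standing on a grey lid that is wider than that, 44 mm across, 4.5 mm thick. Origin: centre of the lid's underside; z: the canister's axis, lid to top. 44 mm high in all, about 30 g. It starts at the shut outlet, its centre about 23 mm up the slope; pushing it up-slope pushes the tall one ahead of it, lid to lid (centres 44 mm apart)
- deep_box_in (a point): Centre of the inner floor of the deep brown square box: fixed, 120 x 120 x 54 mm outside, walls 4 mm, floor 12 mm thick; x and y along its sides, z up. It and the tray stand either side of the chute, either way round
- shallow_tray_in (a point): Centre of the inner floor of the shallow brown square tray: fixed, 140 x 140 x 24 mm outside, walls 4 mm, floor 12 mm thick; x and y along its sides, z up
- dropper_bottle: Amber dropper bottle with a black bulb, 34 mm across, 110 mm high, loose bystander on the left; origin centre of its underside, z up
- glue_stick: Glue stick, 26 mm across, 97 mm high, loose bystander on the right; origin centre of its underside, z up
There are look-alikes about, which are no part of the job. What is shaped like the short_can but turquoise is not meant.

How it is judged:
On the way, in this order (a step that is already met when the one before it is completed fails the run):
1. the tall canister has been nudged up the chute to the window (distance between tall_can and window below 0.012 m), for 0.1 s.
2. the tall canister stands upright in the deep box (x of tall_can in the frame of deep_box_in between -0.037 and 0.037 m and y of tall_can in the frame of deep_box_in between -0.037 and 0.037 m and z of tall_can in the frame of deep_box_in between -0.008 and 0.008 m and angle between tall_can's own z axis and vertical below 0.15 rad and linear speed of tall_can below 0.02 m/s), for 0.2 s.
3. the short canister has been nudged up the chute to the window (distance between short_can and window below 0.012 m), for 0.1 s.
At the end, for the whole second after the job is handed in: The tall canister stands on its lid on the floor of the deep box and the short one on the floor of the shallow tray: underside within 8 mm of the inner floor, axis within 0.15 rad of vertical, inside the walls, at rest (under 0.02 m/s) (all of step 2 and x of short_can in the frame of shallow_tray_in between -0.047 and 0.047 m and y of short_can in the frame of shallow_tray_in between -0.047 and 0.047 m and z of short_can in the frame of shallow_tray_in between -0.008 and 0.008 m and angle between short_can's own z axis and vertical below 0.15 rad and linear speed of short_can below 0.02 m/s); the robot touches nothing.
It fails at once if the lamp is bumped (more than 8 N) (contact force between lamp and anything else above 8 N).
It fails at once if the dropper bottle is knocked over (angle between dropper_bottle's own z axis and vertical above 0.5 rad).
It fails at once if the glue stick is knocked over (angle between glue_stick's own z axis and vertical above 0.5 rad).
It also fails if it takes over 69 s, if anything falls off the work surface, if the arm or the gripper's body presses on something with over 40 N, if the wrist force passes 120 N, or if a joint passes its speed limit or range.

## Robot

A 7-joint arm with a two-finger parallel gripper is mounted at the origin on the work surface; the furniture and walls round the work are solid. World frame = base frame: x ahead of the robot, y to its left, z up, the work surface at z = 0. Lengths are in m, angles in rad, forces in N, time in s.
With the tool pointing down it reaches from about 0.4 to 0.85 m from the base axis. Payload 4.5 kg.
Tool frame: the origin (TCP) lies between the finger pads; the fingertips stand r.tip_extent ahead of it and the grasp point (between the pads) is the TCP (r.tip_extent is the distance from the TCP to the fingertips, in m); z points along the fingers, y is the line along which they close (so a half turn about z gives the same grasp; the last joint's range is limited). The gripper opens to 88 mm and grips with 3 to 60 N. Pads are 18 mm wide; open, the fingers measure 123 mm over their backs; the gripper's body (75 mm by 187 mm) begins 45 mm behind the grasp point.
Start: joints at [-1.072, 0.689, -0.195, 1.565, 0.157, 0.902, -0.215], TCP at [0.28, 0.559, 0.258] pointing down, gripper open.
Joint ranges: [-3.01, 3.01], [-0.46, 2.08], [-1.47, 1.51], [0.13, 2.56], [-1, 4.14], [0.04, 2.09], [-2.66, 2.66]. Speed limits (rad/s): [2.57, 2.57, 3.14, 3.14, 3.14, 3.14, 3.14].

## Interface

Orientations are given as a unit quaternion [x, y, z, w].
In Python, from plant import r, optics, workorder gives the robot as it stands.
- The arm moves only by the shell command python3 -m creep 'ROWS' [FORCE]. ROWS is JSON, a list of rows, each an object of numbers: "grip": the gripper command: -1 is shut, 1 is fully open, values between are in proportion; "tx", "ty", "tz": the shift along the tool's x, y, z in cm; "spin": the turn about the tool's z in degrees. In form: [{"grip": .., "tx": .., "ty": .., "tz": .., "spin": ..}, ...]. A call has 1 to 8 rows; each row shifts and turns the commanded pose from where the row before left it, along the tool's axes as they then stand; what a row does not reach is not made up. A row lasts 1/12 s, in which the tool goes at most 41.7 mm and 7.16 degrees, less where a joint would pass 70% of its speed; a pose out of reach is approached as far as the arm can. A call with a gripper value outside its range is refused whole. The fingers move at their own pace and stop on an object; FORCE is the grip in N (left out, the last holds). Time passes only in rows, so rows that do not move let the fingers close. It gives the time, the measured TCP pose, the force, the opening and the grip force at its end, in the units of the state.
- r.get_state(): the state, without advancing time (a new reading comes with each control period).
- optics.snapshot(name): name is "side" or "top" or "wrist"; returns (picture, depth): 400x640x3 uint8, red, green, blue; 400x640 float32, m along the optical axis (not along the pixel's ray), 0 where there is no reading.
- optics.get_calibration(name): a dict with "fx", "fy", "cx", "cy" (pixels), "extrinsics" (4x4, takes a point from world to camera coordinates). Camera axes: x right, y down, z forward; pixel columns grow to the right and rows downward; lengths in m; the calibration is good to about 2 mm. A picture is of the moment at which its call begins: read the wrist's pose just before it. get_calibration takes no time and is no camera call; for the wrist camera it gives the pose at the moment of the call.
- workorder.finish_job(): hands the job in; it is judged then, once.
The state is a dict: "clock": time; "q": joint angles; "qd": joint speeds; "joint_torque": joint torques, N m; "tool_pos": TCP position; "eef_rot": TCP orientation; "contact_force": force on the tool from outside, world axes, zero at the start; "moment": the same for the moment, N m; "opening": opening from 0.0 (shut) to 1.0 (fully open); "finger_force": force on a finger pad.
Only numpy, scipy, OpenCV 4.12 (cv2) and the standard library are available. Lean on these libraries where they do the work, as an engineer would, in place of code of your own. Each camera call takes 0.05 s, during which the arm holds its last target. There are 200 camera calls.

## Working session

There is one attempt and no reset: what is moved stays moved. The work goes in short steps, Python scripts to look and compute and a shell command to move; the robot and the scene stay as the last step left them, time stands still between calls to the robot, and variables do not carry over. Pictures are saved under pics/ and viewed, at most 10 in all, crops included, and the job is handed in when it is done.

```bash
mkdir -p pics; ls
python3 - <<'E'
from plant import r, optics
import cv2, numpy as np
print(r.get_state(), r.tip_extent)
for n in("top","side"):
    p,d=optics.snapshot(n); cv2.imwrite(f"pics/{n}0.png",p[...,::-1]); np.savez(f"{n}0.npz",p=p,d=d,**optics.get_calibration(n))
    print(optics.get_calibration(n))
E
```

```text
pics
{'clock': 0.0, 'q': array([-1.07217261,  0.6899995 , -0.19447829,  1.56633931,  0.15726865,
        0.90249119, -0.21509093]), 'qd': array([-0.0024161 , -0.00067378,  0.00048558,  0.00022101,  0.00088239,
       -0.00127557, -0.00029115]), 'joint_torque': array([-2.69878374e-04, -5.27564979e+01, -1.26706615e+00, -1.53421909e+01,
       -5.26655337e-02,  6.76082738e-03,  1.59438055e-04]), 'tool_pos': array([0.27995032, 0.55812738, 0.25690066]), 'eef_rot': array([ 2.30302776e-01,  9.73118582e-01, -9.13615855e-04, -1.49486392e-04]), 'contact_force': array([-0.5249571 , -0.57415886,  0.16642274]), 'moment': array([-0.0345793 , -0.02968039, -0.02769109]), 'finger_force': 0.0, 'opening': 0.9992957263366489} 0.019
{'fx': 435.11531957712924, 'fy': 435.11531957712924, 'cx': 317.5820273104819, 'cy': 199.20086461369596, 'extrinsics': array([[ 0.01011922, -0.99963004,  0.02524641, -0.0014634 ],
       [-0.9992172 , -0.01107421, -0.03797824,  0.47755892],
       [ 0.03824377, -0.02484234, -0.99895959,  1.40213487],
       [ 0.        ,  0.        ,  0.        ,  1.        ]])}
{'fx': 374.123551697944, 'fy': 374.123551697944, 'cx': 321.54997883604864, 'cy': 201.64475574421058, 'extrinsics': array([[-0.99932752,  0.03630473,  0.00514436,  0.48549423],
       [ 0.01220025,  0.46151924, -0.88704631,  0.16154579],
       [-0.0345782 , -0.88638703, -0.4616518 ,  1.13968278],
       [ 0.        ,  0.        ,  0.        ,  1.        ]])}
```

View pics/top0.png

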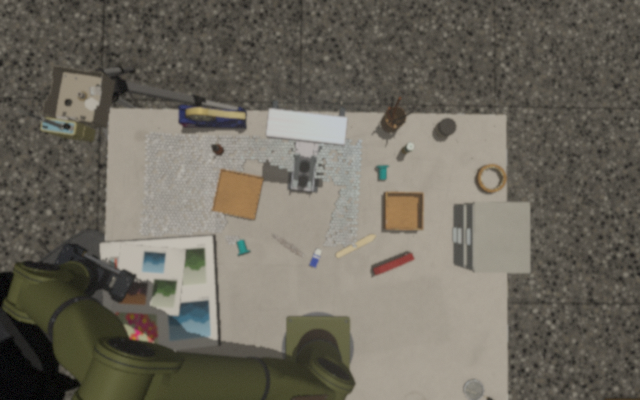

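View pics/side0.png

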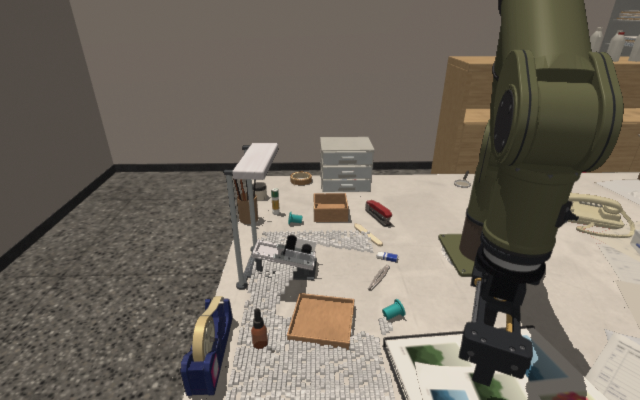

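The top view shows the lamp bar at (307,126) and the chute at (305,172) with its two dark cans. The shallow tray is on the left at (238,195), the deep box on the right at (403,212), the dropper at (217,149) and the glue stick at (409,148). The side view agrees.

```bash
cat > h.py <<'E'
import numpy as np, cv2
from scipy.spatial.transform import Rotation as R
def cloud(d,c):
    v,u=np.mgrid[0:d.shape[0],0:d.shape[1]]
    P=np.stack([(u-c['cx'])*d/c['fx'],(v-c['cy'])*d/c['fy'],d],-1)
    E=c['extrinsics']; W=(P-E[:3,3])@E[:3,:3]
    W[d<=0]=np.nan
    return W
def rect(W,m):
    p=W[m][:,:2].astype(np.float32); (cx,cy),s,a=cv2.minAreaRect(p*1000)
    return np.round([cx,cy,*s,a],1),len(p)
E
python3 - <<'E'
from h import *
for n in("top","side"):
    f=np.load(n+"0.npz"); W=cloud(f['d'],f); p=f['p']
    x,y,z=W[...,0],W[...,1],W[...,2]
    hsv=cv2.cvtColor(p,cv2.COLOR_RGB2HSV); 
    print(n)
    roi=(x>.4)&(x<.85)&(abs(y)<.35)
    lm=roi&(z>.335)&(z<.36)&(p.min(2)>110); print('lamp',rect(W,lm),np.median(z[lm]))
    br=(hsv[...,0]>5)&(hsv[...,0]<20)&(hsv[...,1]>100)&(x>.3)&(x<.68)
    for nm,s,zz in(("L",1,(.004,.03)),("R",-1,(.004,.06))):
        m=br&(s*y>.07)&(s*y<.3)&(z>zz[0])&(z<zz[1])
        m=cv2.morphologyEx(m.astype(np.uint8),cv2.MORPH_OPEN,np.ones((3,3)))>0
        print(nm,rect(W,m),np.nanpercentile(z[m],[2,50,98]))
        m2=m&(z<.018);print(' floor',rect(W,m2),np.median(z[m2]))
    ch=roi&(abs(y-.02)<.1)&(z>.02)&(z<.2)&(p.max(2)<60); print('dark',rect(W,ch))
# zoom
f=np.load("top0.npz");cv2.imwrite("pics/top_zoom.png",cv2.resize(f['p'][100:260,190:440,::-1],None,fx=3.2,fy=3.2,interpolation=cv2.INTER_CUBIC))
f=np.load("side0.npz");cv2.imwrite("pics/side_zoom.png",cv2.resize(f['p'][130:330,210:350,::-1],None,fx=3,fy=3,interpolation=cv2.INTER_CUBIC))
E
```

```text
top
lamp (array([649. ,  41.5, 199.7,  79.4,  84.6]), 2289) 0.3418322232750929
L (array([489.3, 251.9, 118. , 134.4,  78.9]), 1371) [0.00587376 0.01208165 0.02462755]
 floor (array([490.3, 253.8, 113.2, 132.5,  79.2]), 1286) 0.0118563933923807
R (array([ 4.410e+02, -2.541e+02,  1.122e+02,  9.130e+01,  1.000e-01]), 885) [0.00670649 0.01274144 0.0552411 ]
 floor (array([ 4.420e+02, -2.606e+02,  1.104e+02,  7.820e+01,  3.000e-01]), 777) 0.012324236814915911
dark (array([572.7,  48.8,  16.1,  22.2,  65.5]), 24)
side
lamp (array([647.8,  46.9, 200.5,  74.9,  86.4]), 892) 0.34298554256928937
L (array([491.8, 251.7, 118.1, 139.7,  79.8]), 2041) [0.01063555 0.01311738 0.02499875]
 floor (array([490.8, 253.1, 116.6, 136.7,  79.4]), 1836) 0.012941177032849784
R (array([ 514.2, -251.2,   97.1,  250.8,   89.8]), 499) [0.00606683 0.02951641 0.05557307]
 floor (array([ 444.9, -250.9,   97.1,  112.2,   89.8]), 146) 0.012638352092290913
dark (array([625.7,  46.2,  98.1, 212.1,  61.9]), 262)
```

View pics/top_zoom.png

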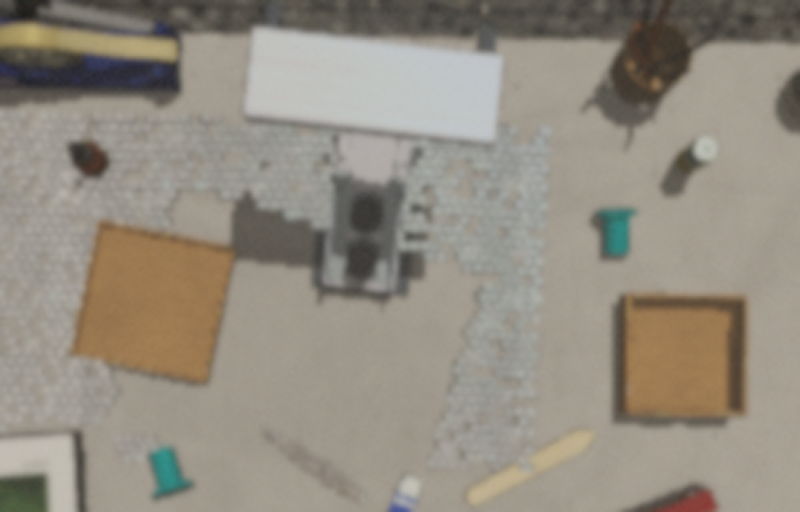

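Run:
```python
from h import *
# chute yaw/position from fine features: rim-height points in top and side clouds
for n in("top","side"):
    f=np.load(n+"0.npz"); W=cloud(f['d'],f); x,y,z=W[...,0],W[...,1],W[...,2]
    for a in (-4,-5,-6):
        c,s=np.cos(np.radians(a)),np.sin(np.radians(a))
        m=(z>.335)&(z<.36)&(abs(y)<.2)&(x>.55)&(x<.75)
        u=x*c+y*s; v=-x*s+y*c
        q=lambda t:np.round(np.percentile(t[m],[1,4,50,96,99])*1000,1)
        print(n,a,q(u),q(v))
    # near-edge regression: for lamp pixel columns, min x vs y
    ys=np.arange(-.04,.13,.01); e=[np.percentile(x[m&(abs(y-t)<.005)],[4,96]) for t in ys]; e=np.array(e)
    print(n,'edge yaw', np.degrees(-np.polyfit(ys,e[:,0],1)[0]),np.degrees(-np.polyfit(ys,e[:,1],1)[0]))
    m=(x>.45)&(x<.68)&(y>-.04)&(y<.13)&(z>.10)&(z<.2)
    # cans' tops
    print(n,np.round(np.nanmedian(W[m],0),4),m.sum())
```

```text
top -4 [605.2 607.7 641.5 676.  692.5] [-10.6  -5.   87.2 177.9 184.1]
top -5 [604.3 606.1 639.8 674.3 690.4] [  0.4   6.4  98.3 189.1 195.5]
top -6 [602.4 604.3 637.9 672.3 688.5] [ 11.5  17.7 109.4 200.4 206.5]
top edge yaw -5.777031774724216 -6.8656213878218
top [0.5677 0.0481 0.1076] 64
side -4 [607.2 609.1 642.8 680.9 698. ] [ -3.3   4.5 116.1 187.9 189.7]
side -5 [606.1 607.3 640.8 679.3 695.6] [  7.8  15.3 127.3 199.2 200.9]
side -6 [604.2 605.2 638.6 676.  694. ] [ 18.5  26.1 138.4 210.5 212.1]
side edge yaw -5.656835045324775 -5.840138608149673
side [0.5717 0.0563 0.1073] 64
```

```bash
python3 -m creep '[{"tz":-4},{"tz":-4},{"tz":-4},{"tz":-4},{"tz":-4},{"tz":-4},{"tz":-4},{"tz":-4}]'; python3 -c "
from plant import r
from h import *
s=r.get_state();print(s['q'],R.from_quat(s['eef_rot']).as_matrix())"
```

```text
[-1.07220625  0.68992093 -0.19455878  1.56620768  0.15730173  0.90251058
 -0.21507585] [[-8.93972826e-01  4.48120697e-01 -6.54152600e-04]
 [ 4.48121164e-01  8.93971542e-01 -1.51820670e-03]
 [-9.55460353e-05 -1.65037516e-03 -9.99998634e-01]]$[0]: bad value
```

```bash
python3 -m creep '[{"grip":-1,"tx":0,"ty":0,"tz":-4,"spin":0},{"grip":-1,"tx":0,"ty":0,"tz":-4,"spin":0},{"grip":-1,"tx":0,"ty":0,"tz":-4,"spin":0},{"grip":-1,"tx":0,"ty":0,"tz":-4,"spin":0},{"grip":-1,"tx":0,"ty":0,"tz":-4,"spin":0},{"grip":-1,"tx":0,"ty":0,"tz":-4,"spin":0}]'
cat > st.py <<'E'
from plant import r
from h import *
np.set_printoptions(precision=4,suppress=True)
s=r.get_state();M=R.from_quat(s['eef_rot']).as_matrix()
print(round(s['clock'],2),s['q'],'tcp',s['tool_pos'],'F',s['contact_force'],'op',round(s['opening'],3),'ff',s['finger_force']);print(M)
E
python3 st.py
```

```text
clock: 0.6
tool_pos: [0.2799, 0.558, 0.4995]
eef_rot: [0.23, 0.973, -0.0, -0.0]
contact_force: [0.3, 0.3, 0.5]
opening: 0.567
finger_force: 0.0
0.6 [-1.0783  0.523  -0.2023  1.1316  0.1008  1.4969 -0.1556] tcp [0.2799 0.558  0.4995] F [0.2906 0.2528 0.5257] op 0.567 ff 0.0
[[-0.894   0.4482 -0.0002]
 [ 0.4482  0.894  -0.0006]
 [-0.0001 -0.0007 -1.    ]]
```

```bash
python3 -m creep '[{"grip":-1,"tx":0,"ty":0,"tz":-4,"spin":0},{"grip":-1,"tx":0,"ty":0,"tz":-4,"spin":0},{"grip":-1,"tx":0,"ty":0,"tz":-4,"spin":0},{"grip":-1,"tx":0,"ty":0,"tz":-4,"spin":0},{"grip":-1,"tx":0,"ty":0,"tz":-4,"spin":0},{"grip":-1,"tx":0,"ty":0,"tz":-4,"spin":0},{"grip":-1,"tx":0,"ty":0,"tz":-4,"spin":0}]'; 
python3 st.py
```

```text
clock: 1.18
tool_pos: [0.2729, 0.5382, 0.6978]
eef_rot: [0.234, 0.972, 0.014, 0.001]
contact_force: [-0.6, -0.1, -0.5]
opening: 0.035
finger_force: 0.0
1.18 [-1.2463  0.5685  0.2743  0.4665 -0.1759  2.09   -0.0079] tcp [0.2729 0.5382 0.6978] F [-0.5659 -0.0851 -0.4716] op 0.035 ff 0.0
[[-0.8901  0.4556  0.0088]
 [ 0.4557  0.8898  0.026 ]
 [ 0.004   0.0272 -0.9996]]
```

```bash
python3 -m creep '[{"grip":-1,"tx":0,"ty":0,"tz":-4,"spin":0},{"grip":-1,"tx":0,"ty":0,"tz":-4,"spin":0},{"grip":-1,"tx":0,"ty":0,"tz":-4,"spin":0},{"grip":-1,"tx":0,"ty":0,"tz":-4,"spin":0}]'; 
python3 st.py;  python3 -m creep '[{"grip":-1,"tx":0,"ty":0,"tz":4,"spin":0},{"grip":-1,"tx":0,"ty":0,"tz":4,"spin":0},{"grip":-1,"tx":0,"ty":0,"tz":4,"spin":0}]'; python3 st.py
```

```text
clock: 1.52
tool_pos: [0.2465, 0.4843, 0.7661]
eef_rot: [0.234, 0.97, 0.062, 0.012]
contact_force: [-0.1, -0.8, -0.7]
opening: 0.003
finger_force: 0.0
1.52 [-1.284   0.4242  0.2946  0.513  -0.1559  2.089  -0.0105] tcp [0.2465 0.4843 0.7661] F [-0.098  -0.8292 -0.7189] op 0.003 ff 0.0
[[-0.8902  0.4525  0.052 ]
 [ 0.4555  0.8828  0.1147]
 [ 0.006   0.1258 -0.992 ]]
clock: 1.77
tool_pos: [0.2527, 0.4979, 0.6544]
eef_rot: [0.234, 0.97, 0.064, 0.012]
contact_force: [0.6, 0.8, 0.4]
opening: 0.004
finger_force: 0.0
1.77 [-1.3478  0.3333  0.2878  1.0239 -0.1023  1.6666 -0.0003] tcp [0.2527 0.4979 0.6544] F [0.5924 0.8184 0.4191] op 0.004 ff 0.0
[[-0.8901  0.4526  0.0529]
 [ 0.4556  0.8823  0.1181]
 [ 0.0068  0.1293 -0.9916]]
```

```bash
python3 -m creep '[{"grip":-1,"tx":-3.1,"ty":-2.7,"tz":-0.4,"spin":0},{"grip":-1,"tx":-3.1,"ty":-2.7,"tz":-0.4,"spin":0},{"grip":-1,"tx":-3.1,"ty":-2.7,"tz":-0.4,"spin":0},{"grip":-1,"tx":-3.1,"ty":-2.7,"tz":-0.4,"spin":0},{"grip":-1,"tx":-3.1,"ty":-2.7,"tz":-0.4,"spin":0},{"grip":-1,"tx":-3.1,"ty":-2.7,"tz":-0.4,"spin":0},{"grip":-1,"tx":-3.1,"ty":-2.7,"tz":-0.4,"spin":0},{"grip":-1,"tx":-3.1,"ty":-2.7,"tz":-0.4,"spin":0}]'>/dev/null;  python3 -m creep '[{"grip":-1,"tx":-3.1,"ty":-2.7,"tz":-0.4,"spin":0},{"grip":-1,"tx":-3.1,"ty":-2.7,"tz":-0.4,"spin":0},{"grip":-1,"tx":-3.1,"ty":-2.7,"tz":-0.4,"spin":0},{"grip":-1,"tx":-3.1,"ty":-2.7,"tz":-0.4,"spin":0},{"grip":-1,"tx":-3.1,"ty":-2.7,"tz":-0.4,"spin":0},{"grip":-1,"tx":-3.1,"ty":-2.7,"tz":-0.4,"spin":0},{"grip":-1,"tx":-3.1,"ty":-2.7,"tz":-0.4,"spin":0},{"grip":-1,"tx":-3.1,"ty":-2.7,"tz":-0.4,"spin":0}]' >/dev/null; python3 -m creep '[{"grip":-1,"tx":0,"ty":0,"tz":0,"spin":-7},{"grip":-1,"tx":0,"ty":0,"tz":0,"spin":-7},{"grip":-1,"tx":0,"ty":0,"tz":0,"spin":-7}]'; python3 st.py
```

```text
clock: 3.35
tool_pos: [0.4954, -0.1175, 0.6598]
eef_rot: [0.052, 0.997, 0.059, 0.022]
contact_force: [-0.0, 0.3, -0.0]
opening: 0.007
finger_force: 0.0
3.35 [-0.1409  0.3342  0.6328  1.0586 -0.3294  1.8046  1.8545] tcp [ 0.4954 -0.1175  0.6598] F [-0.0346  0.3213 -0.0177] op 0.007 ff 0.0
[[-0.9937  0.101   0.0495]
 [ 0.1061  0.9877  0.1145]
 [-0.0374  0.1191 -0.9922]]
```

```bash
python3 -m creep '[{"grip":-1,"tx":0,"ty":-3,"tz":-2.5,"spin":0},{"grip":-1,"tx":0,"ty":-3,"tz":-2.5,"spin":0},{"grip":-1,"tx":0,"ty":-2,"tz":-3.5,"spin":0},{"grip":-1,"tx":0,"ty":0,"tz":-4,"spin":0},{"grip":-1,"tx":0,"ty":0,"tz":-4,"spin":0},{"grip":-1,"tx":0,"ty":0,"tz":-4,"spin":0}]';   python3 st.py
```

```text
clock: 3.85
tool_pos: [0.4721, -0.1881, 0.7453]
eef_rot: [0.049, 0.997, 0.054, 0.029]
contact_force: [0.3, 1.0, -0.7]
opening: 0.003
finger_force: 0.0
3.85 [ 0.3701  0.3751 -0.0216  0.6492 -0.1292  2.0895  1.756 ] tcp [ 0.4721 -0.1881  0.7453] F [ 0.2874  1.0035 -0.6892] op 0.003 ff 0.0
[[-0.9934  0.0955  0.0637]
 [ 0.1018  0.9893  0.1042]
 [-0.053   0.11   -0.9925]]
```

```bash
python3 -m creep '[{"grip":-1,"tx":0,"ty":0,"tz":-4,"spin":0},{"grip":-1,"tx":0,"ty":0,"tz":-4,"spin":0},{"grip":-1,"tx":0,"ty":0,"tz":-4,"spin":0},{"grip":-1,"tx":0,"ty":0,"tz":-4,"spin":0},{"grip":-1,"tx":0,"ty":0,"tz":-4,"spin":0},{"grip":-1,"tx":0,"ty":0,"tz":-4,"spin":0},{"grip":-1,"tx":0,"ty":0,"tz":-4,"spin":0},{"grip":-1,"tx":0,"ty":0,"tz":-4,"spin":0}]';   python3 st.py
```

```text
clock: 4.52
tool_pos: [0.3758, -0.1711, 0.8426]
eef_rot: [0.055, 0.989, 0.028, 0.132]
contact_force: [0.0, -0.3, 0.2]
opening: 0.005
finger_force: 0.0
4.52 [ 0.4953  0.167  -0.1175  0.6486 -0.1347  2.089   1.7607] tcp [ 0.3758 -0.1711  0.8426] F [ 0.0291 -0.3299  0.1778] op 0.005 ff 0.0
[[-0.9591  0.1014  0.2643]
 [ 0.1161  0.9924  0.0405]
 [-0.2581  0.0695 -0.9636]]
```

```bash
python3 -m creep '[{"grip":-1,"tx":-1,"ty":0,"tz":-4,"spin":0},{"grip":-1,"tx":-1,"ty":0,"tz":-4,"spin":0},{"grip":-1,"tx":-1,"ty":0,"tz":-4,"spin":0},{"grip":-1,"tx":-1,"ty":0,"tz":-4,"spin":0},{"grip":-1,"tx":-1,"ty":0,"tz":-4,"spin":0},{"grip":-1,"tx":-1,"ty":0,"tz":-4,"spin":0},{"grip":-1,"tx":-1,"ty":0,"tz":-4,"spin":0},{"grip":-1,"tx":-1,"ty":0,"tz":-4,"spin":0}]';   python3 st.py
```

```text
clock: 5.18
tool_pos: [0.3225, -0.1509, 0.9243]
eef_rot: [0.06, 0.969, 0.002, 0.241]
contact_force: [0.0, -0.4, 0.8]
opening: 0.004
finger_force: 0.0
5.18 [ 0.6644  0.0643 -0.2518  0.5246 -0.1732  2.0891  1.7422] tcp [ 0.3225 -0.1509  0.9243] F [ 0.0465 -0.3938  0.8172] op 0.004 ff 0.0
[[-0.8766  0.1157  0.4671]
 [ 0.1172  0.9928 -0.0259]
 [-0.4667  0.0321 -0.8838]]
```

```bash
python3 -m creep '[{"grip":-1,"tx":-1,"ty":0,"tz":-4,"spin":0},{"grip":-1,"tx":-1,"ty":0,"tz":-4,"spin":0}]';   python3 st.py
```

```text
clock: 5.35
tool_pos: [0.303, -0.1441, 0.9433]
eef_rot: [0.061, 0.962, -0.005, 0.267]
contact_force: [-0.3, 0.2, 0.3]
opening: 0.007
finger_force: 0.0
5.35 [ 0.7852  0.0352 -0.3357  0.5002 -0.2033  2.0891  1.7485] tcp [ 0.303  -0.1441  0.9433] F [-0.282   0.2464  0.2647] op 0.007 ff 0.0
[[-0.8497  0.1203  0.5134]
 [ 0.1152  0.9925 -0.042 ]
 [-0.5146  0.0235 -0.8571]]
```

```bash
python3 -m creep '[{"grip":-1,"tx":1.4,"ty":1.2,"tz":3.6,"spin":-1.5},{"grip":-1,"tx":1.4,"ty":1.2,"tz":3.6,"spin":0},{"grip":-1,"tx":1.4,"ty":1.2,"tz":3.6,"spin":0},{"grip":-1,"tx":1.4,"ty":1.2,"tz":3.6,"spin":0},{"grip":-1,"tx":1.4,"ty":1.2,"tz":3.6,"spin":0},{"grip":-1,"tx":1.4,"ty":1.2,"tz":3.6,"spin":0},{"grip":-1,"tx":1.4,"ty":1.2,"tz":3.6,"spin":0},{"grip":-1,"tx":1.4,"ty":1.2,"tz":3.6,"spin":0}]' >/dev/null;  python3 -m creep '[{"grip":-1,"tx":1.4,"ty":1.2,"tz":3.6,"spin":0},{"grip":-1,"tx":1.4,"ty":1.2,"tz":3.6,"spin":0},{"grip":-1,"tx":1.4,"ty":1.2,"tz":3.6,"spin":0},{"grip":-1,"tx":1.4,"ty":1.2,"tz":3.6,"spin":0},{"grip":-1,"tx":1.4,"ty":1.2,"tz":3.6,"spin":0},{"grip":-1,"tx":1.4,"ty":1.2,"tz":3.6,"spin":0},{"grip":-1,"tx":1.4,"ty":1.2,"tz":3.6,"spin":0},{"grip":-1,"tx":0,"ty":0,"tz":0,"spin":0}]' >/dev/null; python3 st.py
python3 - <<'E'
from plant import optics
import numpy as np,cv2
c=optics.get_calibration("wrist");p,d=optics.snapshot("wrist"); np.savez("w0.npz",p=p,d=d,**c); cv2.imwrite("pics/w0.png",p[...,::-1])
E
```

```text
6.68 [ 0.9959 -0.0294 -1.1863  2.2191  0.29    0.4686  1.0291] tcp [0.401  0.0044 0.4371] F [ 0.0937  0.2891 -0.7066] op 0.008 ff 0.0
[[-0.8692  0.118   0.4802]
 [ 0.0998  0.993  -0.0634]
 [-0.4843 -0.0072 -0.8749]]
```

View pics/w0.png

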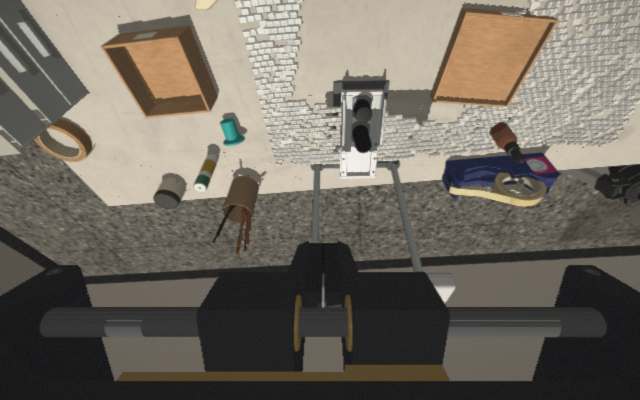

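The wrist image shows the chute channel (white floor, cans at (362,107) and (362,138)), with its outlet end near (360,85) and the window end near (357,172). The deep box is at (160,70), the tray at (497,55), the glue stick at (207,170) and the dropper at (508,140).

```bash
cat > an.py <<'E'
from h import *
import sys
np.set_printoptions(precision=1,suppress=True)
f=np.load(sys.argv[1]); W=cloud(f['d'],f); p=f['p']; W[260:]=np.nan
x,y,z=W[...,0],W[...,1],W[...,2]
hsv=cv2.cvtColor(p,cv2.COLOR_RGB2HSV)
br=(hsv[...,0]>5)&(hsv[...,0]<20)&(hsv[...,1]>80)&(x>.3)&(x<.6)
for nm,m in(("tray",br&(y>.15)&(y<.35)&(z>.006)&(z<.03)),("box",br&(y<-.15)&(y>-.35)&(z>.006)&(z<.06))):
    k,l,s,c=cv2.connectedComponentsWithStats(m.astype(np.uint8)); m=l==1+np.argmax(s[1:,4])
    print(nm,rect(W,m),np.percentile(z[m],[2,50,98])*1e3)
    m&=z<.018; print(' floor',rect(W,m))
a=np.radians(-5.7);c,s=np.cos(a),np.sin(a)
u,v=(x*c+y*s)*1000,(-x*s+y*c)*1000
dark=(p.max(2)<55)
roi=(u>500)&(u<680)&(abs(v-105)<45)
# can tops: dark points high
for lo,hi in((80,100),(100,125)):
    pass
h=(z*1000-30)*np.cos(.21)-(u-507)*np.sin(.21); t=(u-507)*np.cos(.21)+(z*1000-30)*np.sin(.21)
for nm,m in(("tall top",roi&dark&(h>58)&(h<70)),("short top",roi&dark&(h>38)&(h<50)&(t<50))):
    print(nm,m.sum(),'t',np.percentile(t[m],[2,50,98]),'v',np.percentile(v[m],[2,50,98]),'h',np.median(h[m]))
for tt in range(-8,172,10):
    m=roi&(abs(t-tt)<2)&(p.max(2)>70)&(h<20)&(h>-10)
    if m.sum()>3: print(tt,m.sum(),'v',np.percentile(v[m],[3,97]),'h',np.percentile(h[m],[10,50,90]))
m=(u>480)&(u<700)&(abs(v-105)<70)&(z<.012)&(z>.003); print('foot',rect(W,m))
m=roi&(z>.02)&(abs(v-105)<38); print('t range',np.percentile(t[m],[.5,1,99,99.5]))
m=roi&(z>.06); print('cheek v',np.percentile(v[m&(t<70)],[.5,1,99,99.5]))
E
python3 an.py w0.npz
```

```text
tray (array([495.3, 264.2, 142.1, 140.8,  79. ]), 8309) [10.8 13.2 25.6]
 floor (array([493.8, 263.3, 138.8, 137.9,  79. ]), 6899)
box (array([ 446.4, -266.1,  121.2,  121.1,   89.2]), 7057) [ 9.7 15.2 54.5]
 floor (array([ 445.2, -264.9,  118.6,  118.3,   89.1]), 3717)
tall top 189 t [57.1 67.5 80.3] v [ 96.6 108.3 120.1] h 64.12075315730772
short top 67 t [10.6 15.1 25.5] v [ 94.7 109.2 119.4] h 43.7411579802903
2 71 v [ 77.8 139.1] h [ 5.2  9.7 11. ]
12 55 v [ 73.1 139.2] h [ 4.1  9.3 10.8]
22 44 v [ 79.9 139.2] h [ 5.6  9.8 11.4]
32 38 v [ 74.2 139.2] h [ 8.   9.4 11.4]
42 42 v [ 75.2 138.9] h [ 4.1  9.4 10.5]
52 55 v [ 73.3 139.1] h [ 0.6  9.5 11.8]
62 36 v [ 72.3 139.2] h [ 6.1  9.8 10.7]
72 36 v [ 72.7 139.4] h [ 6.6  9.8 11.8]
82 36 v [ 72.4 139.1] h [ 5.8  9.7 11. ]
92 34 v [ 72.7 141.8] h [-0.1  9.1 10.6]
102 38 v [ 72.9 140.7] h [ 0.   9.5 10.7]
112 43 v [ 73.3 141.1] h [-0.4  8.8 10.9]
122 63 v [ 74.7 139.1] h [-0.6  1.2 10.6]
132 69 v [ 74.8 139.9] h [-0.4  0.8 10. ]
142 64 v [ 74.8 140.5] h [-0.7  1.3 10.5]
152 60 v [ 76.7 137.6] h [-0.3  1.  10.7]
162 108 v [ 74.1 137.7] h [ 0.1  8.3 10.7]
foot (array([597.1,  45.9, 139.9, 217.6,  84.3]), 1664)
t range [ -4.4  -4.3 163.8 164.5]
cheek v [ 73.1  73.2 142.5 142.8]
```

```bash
cat > go.py <<'E'
# usage: go.py c t v h  (chute coords mm)   |  go.py w x y z (mm); prints tool shift in cm from the present pose
from plant import r
from h import *
import sys
np.set_printoptions(precision=2,suppress=True)
a=np.radians(-5.7);c,s=np.cos(a),np.sin(a);U0,V0=507,107.7;cs,sn=np.cos(.21),np.sin(.21)
def c2w(t,v,h):
    u=U0+t*cs-h*sn; z=30+t*sn+h*cs; w=V0+v
    return np.array([u*c-w*s,u*s+w*c,z])
def w2c(p):
    x,y,z=p; u=x*c+y*s-U0; return np.array([u*cs+(z-30)*sn,-x*s+y*c-V0,-u*sn+(z-30)*cs])
if __name__=="__main__":
    st=r.get_state();M=R.from_quat(st['eef_rot']).as_matrix();P=st['tool_pos']*1000
    print('clk %.2f'%st['clock'],'tcp',P,'chute',w2c(P),'F',st['contact_force'],'op %.3f ff %.1f'%(st['opening'],st['finger_force']),'q',st['q'])
    print('tool z',M[:,2],'y',M[:,1])
    k=sys.argv[1:]
    while k:
        q=np.array(list(map(float,k[1:4]))); T=c2w(*q) if k[0]=='c' else q
        d=M.T@(T-P)/10; n=int(np.ceil(np.linalg.norm(d)/4.1)); print(k[0],q,'world',T,'shift cm',d,'rows',n,'each',d/max(n,1)); P=T;k=k[4:]
E
python3 go.py c -35 0 75 c -20 0 35 c 40 0 35
```

```text
clk 6.73 tcp [401.77   4.53 438.49] chute [-20.15 -63.29 421.96] F [0.54 0.4  0.2 ] op 0.004 ff 0.0 q [ 0.99 -0.03 -1.18  2.22  0.28  0.47  1.04]
tool z [ 0.48 -0.06 -0.87] y [ 0.12  0.99 -0.01]
c [-35.   0.  75.] world [465.57  61.77  96.06] shift cm [11.68  6.67 32.64] rows 9 each [1.3  0.74 3.63]
c [-20.   0.  35.] world [488.47  59.48  60.06] shift cm [-0.26  0.07  4.26] rows 2 each [-0.13  0.03  2.13]
c [40.  0. 35.] world [546.86  53.65  72.57] shift cm [-5.74  0.1   1.76] rows 2 each [-2.87  0.05  0.88]
```

```bash
python3 -m creep '[{"grip":-1,"tx":1.3,"ty":0.8,"tz":3.6,"spin":-1},{"grip":-1,"tx":1.3,"ty":0.8,"tz":3.6,"spin":0},{"grip":-1,"tx":1.3,"ty":0.8,"tz":3.6,"spin":0},{"grip":-1,"tx":1.3,"ty":0.8,"tz":3.6,"spin":0},{"grip":-1,"tx":1.3,"ty":0.8,"tz":3.6,"spin":0},{"grip":-1,"tx":1.3,"ty":0.8,"tz":3.6,"spin":0},{"grip":-1,"tx":0,"ty":0,"tz":0,"spin":0}]' >/dev/null; python3 go.py c -35 0 75 c -20 0 35
```

```text
clk 7.32 tcp [409.92   6.19 338.62] chute [-33.2  -60.82 322.63] F [-0.92 -0.91  0.54] op 0.004 ff 0.0 q [ 0.51  0.25 -1.    2.4   1.22  0.52 -0.06]
tool z [ 0.45 -0.09 -0.89] y [ 0.14  0.99 -0.03]
c [-35.   0.  75.] world [465.57  61.77  96.06] shift cm [ 6.82  7.08 23.53] rows 7 each [0.97 1.01 3.36]
c [-20.   0.  35.] world [488.47  59.48  60.06] shift cm [-0.39  0.21  4.25] rows 2 each [-0.2   0.11  2.12]
```

```bash
python3 go.py w 490 50 220 |tail -1; python3 -m creep '[{"grip":-1,"tx":-0.5,"ty":0.8,"tz":2.4,"spin":0},{"grip":-1,"tx":-0.5,"ty":0.8,"tz":2.4,"spin":0},{"grip":-1,"tx":-0.5,"ty":0.8,"tz":2.4,"spin":0},{"grip":-1,"tx":-0.5,"ty":0.8,"tz":2.4,"spin":0},{"grip":-1,"tx":-0.5,"ty":0.8,"tz":2.4,"spin":0},{"grip":-1,"tx":-0.5,"ty":0.8,"tz":2.4,"spin":0}]' >/dev/null; python3 go.py w 490 50 220 c -20 0 35
```

```text
w [490.  50. 220.] world [490.  50. 220.] shift cm [-1.15  5.84 13.73] rows 4 each [-0.29  1.46  3.43]
clk 7.82 tcp [510.13  35.05 225.5 ] chute [ 37.95 -22.16 191.81] F [ 0.29 -0.14  1.05] op 0.005 ff 0.0 q [ 0.27  0.66 -0.9   2.33  1.71  0.78 -0.54]
tool z [ 0.45 -0.1  -0.89] y [ 0.14  0.99 -0.04]
w [490.  50. 220.] world [490.  50. 220.] shift cm [ 2.19  1.21 -0.57] rows 1 each [ 2.19  1.21 -0.57]
c [-20.   0.  35.] world [488.47  59.48  60.06] shift cm [ 7.64  1.5  14.01] rows 4 each [1.91 0.37 3.5 ]
```

```bash
python3 -m creep '[{"grip":-1,"tx":2.4,"ty":0.4,"tz":2.7,"spin":0},{"grip":-1,"tx":2.4,"ty":0.4,"tz":2.7,"spin":0},{"grip":-1,"tx":2.4,"ty":0.4,"tz":2.7,"spin":0},{"grip":-1,"tx":0.5,"ty":0.4,"tz":3.0,"spin":0},{"grip":-1,"tx":0,"ty":0,"tz":0,"spin":0}]' >/dev/null; python3 go.py c -20 0 35
```

```text
clk 8.23 tcp [493.    48.07  85.46] chute [ -9.18 -10.91  58.67] F [ 0.36 -0.3   0.68] op 0.004 ff 0.0 q [ 0.15  1.04 -0.87  2.45  2.08  1.11 -0.95]
tool z [ 0.45 -0.1  -0.89] y [ 0.14  0.99 -0.04]
c [-20.   0.  35.] world [488.47  59.48  60.06] shift cm [1.68 1.17 1.94] rows 1 each [1.68 1.17 1.94]
```

```bash
python3 -m creep '[{"grip":-1,"tx":1.7,"ty":1.2,"tz":0,"spin":0},{"grip":-1,"tx":0,"ty":0,"tz":1.9,"spin":0},{"grip":-1,"tx":0,"ty":0,"tz":0,"spin":0}]' >/dev/null; python3 go.py c -20 0 35 c 40 0 35 c 50 0 35
python3 - <<'E'
from plant import optics
import numpy as np,cv2
p,d=optics.snapshot("side"); cv2.imwrite("pics/s1.png",cv2.resize(p[130:330,210:430,::-1],None,fx=3,fy=3))
E
```

```text
clk 8.48 tcp [490.55  60.57  66.01] chute [-16.84   1.29  40.41] F [ 0.25 -0.49 -0.04] op 0.005 ff 0.0 q [ 0.11  1.1  -0.86  2.45  2.12  1.18 -1.01]
tool z [ 0.45 -0.1  -0.89] y [ 0.14  0.99 -0.04]
c [-20.   0.  35.] world [488.47  59.48  60.06] shift cm [ 0.45 -0.12  0.44] rows 1 each [ 0.45 -0.12  0.44]
c [40.  0. 35.] world [546.86  53.65  72.57] shift cm [-5.78  0.21  1.6 ] rows 2 each [-2.89  0.11  0.8 ]
c [50.  0. 35.] world [556.59  52.68  74.65] shift cm [-0.96  0.04  0.27] rows 1 each [-0.96  0.04  0.27]
```

View pics/s1.png

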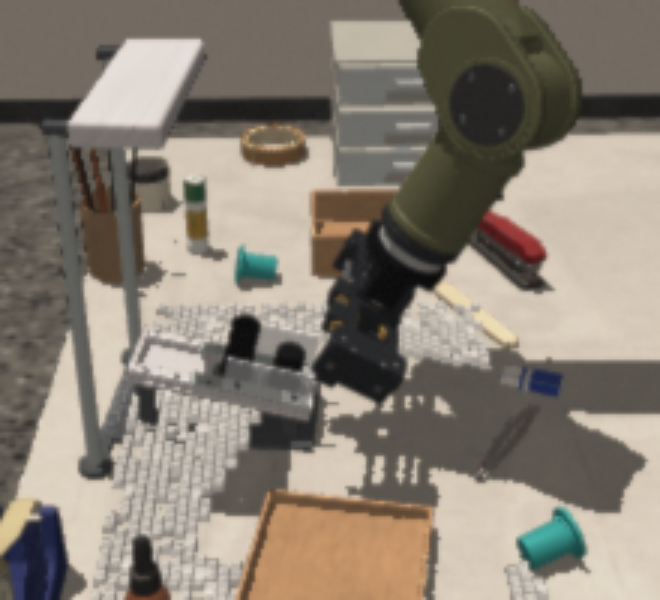

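The side picture shows the closed fingers at (330,340), just below the outlet end and behind the short can. The tall can at (243,335) is still upright. I'll push now.

```bash
python3 -m creep '[{"grip":-1,"tx":0.4,"ty":-0.1,"tz":0.5,"spin":0},{"grip":-1,"tx":-1.1,"ty":0,"tz":0.3,"spin":0},{"grip":-1,"tx":-1.1,"ty":0.05,"tz":0.3,"spin":0},{"grip":-1,"tx":-1.1,"ty":0.05,"tz":0.3,"spin":0},{"grip":-1,"tx":-1.1,"ty":0.05,"tz":0.3,"spin":0},{"grip":-1,"tx":-1.1,"ty":0.05,"tz":0.3,"spin":0},{"grip":-1,"tx":0,"ty":0,"tz":0,"spin":0}]' >/dev/null; python3 go.py c 50 0 35 c 60 0 35
cat > cans.py <<'E'
from plant import optics
from go import *
import sys
# can tops in chute coords; cam name
n=sys.argv[1]; f=optics.get_calibration(n);p,d=optics.snapshot(n);W=cloud(d,f)*1000
if len(sys.argv)>2: cv2.imwrite(sys.argv[2],p[...,::-1])
C=w2c(np.moveaxis(W,-1,0)); t,v,h=C
dark=p.max(2)<60
for nm,lo,hi in(("tall",59,69),("short",39,48)):
    m=dark&(h>lo)&(h<hi)&(abs(v)<20)&(t>5)&(t<160)
    if m.sum()>5: print(n,nm,m.sum(),'t',np.percentile(t[m],[3,50,97]),'v',np.percentile(v[m],[3,50,97]),'h',np.median(h[m]))
E
python3 cans.py top; python3 cans.py side; python3 cans.py wrist
```

```text
clk 9.12 tcp [545.62  54.34  73.89] chute [39.01  0.56 36.56] F [ 1.14 -0.6   1.35] op 0.006 ff 0.0 q [ 0.17  1.05 -0.83  2.3   2.08  1.03 -0.83]
tool z [ 0.46 -0.1  -0.88] y [ 0.14  0.99 -0.03]
c [50.  0. 35.] world [556.59  52.68  74.65] shift cm [-1.02 -0.01  0.45] rows 1 each [-1.02 -0.01  0.45]
c [60.  0. 35.] world [566.32  51.71  76.74] shift cm [-0.96  0.04  0.27] rows 1 each [-0.96  0.04  0.27]
top short 30 t [52.92 64.42 76.55] v [-12.    -3.82   3.79] h 45.09298196180543
side tall 43 t [103.93 113.5  123.06] v [-7.52  5.67 12.54] h 64.6123536834504
side short 68 t [ 61.03  74.87 123.09] v [-7.36  8.29 13.79] h 44.469113645523024
wrist tall 429 t [17.75 24.94 28.37] v [-4.62  1.78 12.39] h 59.8856661659764
wrist short 1330 t [ 23.64  78.24 106.13] v [-11.43   0.94  16.05] h 43.54691946195547
```

```bash
python3 -m creep '[{"grip":-1,"tx":-1.0,"ty":0,"tz":0.3,"spin":0},{"grip":-1,"tx":-0.5,"ty":0,"tz":0.15,"spin":0},{"grip":-1,"tx":0,"ty":0,"tz":0,"spin":0}]' >/dev/null; python3 go.py c 57 0 35;python3 cans.py side; python3 cans.py wrist pics/w1.png
```

```text
clk 9.52 tcp [558.7   53.65  74.6 ] chute [51.95  1.17 34.53] F [0.09 0.46 0.19] op 0.005 ff 0.0 q [ 0.18  1.04 -0.81  2.27  2.07  0.99 -0.78]
tool z [ 0.45 -0.09 -0.89] y [ 0.14  0.99 -0.03]
c [57.  0. 35.] world [563.4   52.    76.11] shift cm [-0.5 -0.1  0.1] rows 1 each [-0.5 -0.1  0.1]
side tall 44 t [115.05 125.41 134.73] v [-6.92  5.74 12.95] h 64.2805337780467
side short 54 t [ 75.5   87.46 133.89] v [-7.94  8.48 13.67] h 44.75135727715454
wrist tall 135 t [32.6  34.53 53.05] v [-4.6  -0.43 13.04] h 61.42526400572268
wrist short 1274 t [ 38.41  91.37 117.8 ] v [-10.79   1.33  15.83] h 43.498422019864876
```

View pics/w1.png

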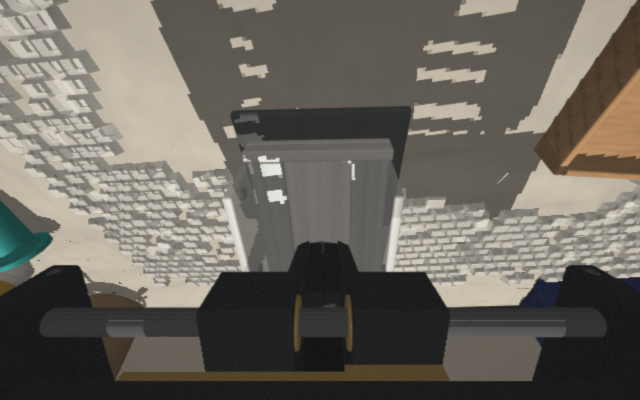

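The wrist view shows only the gripper and the chute's lower end, with the cans hidden behind the fingers. The side cloud puts the tall can at about 125 mm, so I'll push another 7 mm.

```bash
python3 -m creep '[{"grip":-1,"tx":-0.7,"ty":-0.1,"tz":0.2,"spin":0},{"grip":-1,"tx":0,"ty":0,"tz":0,"spin":0},{"grip":-1,"tx":0,"ty":0,"tz":0,"spin":0}]' >/dev/null; python3 go.py c 45 0 38 c 30 0 150;python3 cans.py side
```

```text
clk 9.87 tcp [565.34  51.85  75.75] chute [58.83  0.04 34.24] F [ 0.37  0.22 -0.11] op 0.003 ff 0.0 q [ 0.19  1.04 -0.81  2.25  2.06  0.97 -0.76]
tool z [ 0.45 -0.09 -0.89] y [ 0.14  0.99 -0.03]
c [45.  0. 38.] world [551.1   53.23  76.55] shift cm [ 1.23 -0.07 -0.73] rows 1 each [ 1.23 -0.07 -0.73]
c [ 30.   0. 150.] world [513.27  57.   182.96] shift cm [ -1.55  -0.5  -11.18] rows 3 each [-0.52 -0.17 -3.73]
side tall 42 t [121.33 130.93 141.97] v [-5.34  5.35 13.71] h 64.18869631299764
side short 54 t [ 83.69  96.16 139.54] v [-5.83  8.14 12.97] h 44.52016292809266
```

```bash
python3 -m creep '[{"grip":-1,"tx":1.3,"ty":0,"tz":-0.6,"spin":0},{"grip":-1,"tx":-0.4,"ty":0,"tz":-3.7,"spin":0},{"grip":-1,"tx":-0.4,"ty":0,"tz":-3.7,"spin":0},{"grip":0.4,"tx":-0.4,"ty":0,"tz":-3.7,"spin":0},{"grip":0.4,"tx":0,"ty":0,"tz":0,"spin":0}]' 20 >/dev/null; python3 go.py c 105 0 135 c 131.5 0 42;python3 cans.py side
```

```text
clk 10.33 tcp [510.51  65.23 184.09] chute [ 26.75   7.91 151.85] F [ 0.34 -0.11  0.07] op 0.135 ff 0.0 q [ 0.17  0.77 -0.89  2.36  1.83  0.88 -0.72]
tool z [ 0.46 -0.09 -0.88] y [ 0.14  0.99 -0.03]
c [105.   0. 135.] world [589.37  49.41 183.92] shift cm [-7.08 -0.5   3.79] rows 2 each [-3.54 -0.25  1.89]
c [131.5   0.   42. ] world [634.45  44.91  98.49] shift cm [-0.01  0.42  9.66] rows 3 each [-0.    0.14  3.22]
side tall 42 t [121.59 131.32 142.02] v [-7.07  6.15 12.54] h 64.30619685758467
side short 70 t [ 77.2   92.77 139.69] v [-5.55  7.31 13.04] h 44.09240914557262
```

```bash
python3 -m creep '[{"grip":0.4,"tx":-3.5,"ty":-0.2,"tz":1.9,"spin":0},{"grip":0.4,"tx":-3.5,"ty":-0.2,"tz":1.9,"spin":0},{"grip":0.4,"tx":0,"ty":0,"tz":0,"spin":0}]' >/dev/null; python3 go.py c 131.5 0 42
```

```text
clk 10.63 tcp [596.73  44.3  178.15] chute [111.46  -4.35 127.72] F [ 0.96 -0.73 -0.69] op 0.406 ff 0.0 q [ 0.22  0.81 -0.8   2.13  1.76  0.78 -0.45]
tool z [ 0.46 -0.1  -0.88] y [ 0.15  0.99 -0.03]
c [131.5   0.   42. ] world [634.45  44.91  98.49] shift cm [0.44 0.89 8.76] rows 3 each [0.15 0.3  2.92]
```

```bash
python3 -m creep '[{"grip":0.4,"tx":0.4,"ty":0.7,"tz":1,"spin":0},{"grip":0.4,"tx":0,"ty":0,"tz":0,"spin":0},{"grip":0.4,"tx":0,"ty":0,"tz":0,"spin":0},{"grip":0.4,"tx":0,"ty":0,"tz":1.5,"spin":0},{"grip":0.4,"tx":0,"ty":0,"tz":1.5,"spin":0},{"grip":0.4,"tx":0,"ty":0,"tz":0,"spin":0}]' >/dev/null; python3 go.py c 131.5 0 42; python3 cans.py side pics/s2.png
```

```text
clk 11.13 tcp [604.61  50.19 138.01] chute [110.19   2.3   86.95] F [ 0.31 -0.5   0.76] op 0.699 ff 0.0 q [ 0.2   0.9  -0.79  2.12  1.84  0.81 -0.51]
tool z [ 0.45 -0.1  -0.89] y [ 0.14  0.99 -0.03]
c [131.5   0.   42. ] world [634.45  44.91  98.49] shift cm [-0.87  0.03  4.9 ] rows 2 each [-0.43  0.02  2.45]
side tall 35 t [126.37 133.01 141.12] v [-10.54   3.97  13.87] h 64.47729460682537
side short 64 t [ 77.11  91.92 139.59] v [-6.7   7.15 12.92] h 44.217691056379834
```

View pics/s2.png

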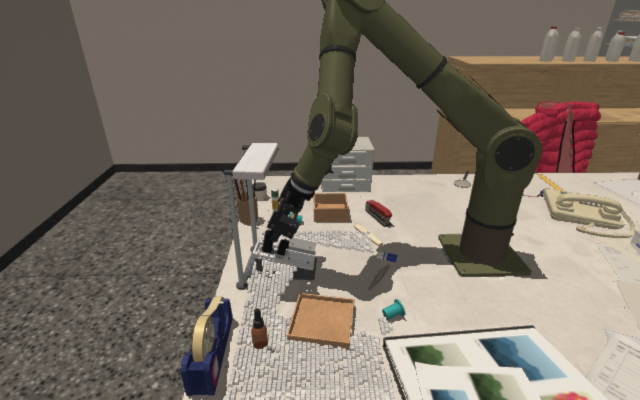

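The side picture shows the tilted gripper around the tall can at (285,238). The wrist at (310,175) is clear of the lamp's edge at (265,170).

```bash
python3 -m creep '[{"grip":0.4,"tx":-0.8,"ty":0,"tz":1.2,"spin":0},{"grip":0.4,"tx":0,"ty":0,"tz":1.8,"spin":0},{"grip":0.4,"tx":0,"ty":0,"tz":1.8,"spin":0},{"grip":0.4,"tx":0,"ty":0,"tz":0,"spin":0}]' >/dev/null; python3 go.py c 131.5 0 42; python3 cans.py side
```

```text
clk 11.52 tcp [633.64  44.93  99.65] chute [130.95  -0.06  43.31] F [ 0.23  0.03 -0.18] op 0.702 ff 0.0 q [ 0.2   0.98 -0.76  2.05  1.9   0.81 -0.5 ]
tool z [ 0.45 -0.1  -0.89] y [ 0.14  0.99 -0.03]
c [131.5   0.   42. ] world [634.45  44.91  98.49] shift cm [-0.02  0.01  0.14] rows 1 each [-0.02  0.01  0.14]
side short 17 t [76.21 80.66 85.21] v [-3.8   3.39 10.56] h 43.78481551968631
```

```bash
python3 -m creep '[{"grip":-1,"tx":0,"ty":0,"tz":0,"spin":0},{"grip":-1,"tx":0,"ty":0,"tz":0,"spin":0},{"grip":-1,"tx":0,"ty":0,"tz":0,"spin":0},{"grip":-1,"tx":0,"ty":0,"tz":0,"spin":0},{"grip":-1,"tx":0,"ty":0,"tz":0,"spin":0},{"grip":-1,"tx":0,"ty":0,"tz":0,"spin":0}]' 20; python3 go.py c 131 0 63 c 100 0 160
```

```text
clock: 12.07
tool_pos: [0.6339, 0.0464, 0.102]
eef_rot: [0.064, 0.969, -0.032, 0.237]
contact_force: [-1.6, -0.8, 4.2]
opening: 0.314
finger_force: 19.8
clk 12.07 tcp [633.91  46.38 102.02] chute [131.57   1.41  45.6 ] F [-1.55 -0.75  4.22] op 0.314 ff 19.8 q [ 0.2   0.98 -0.76  2.05  1.9   0.81 -0.5 ]
tool z [ 0.45 -0.09 -0.89] y [ 0.14  0.99 -0.03]
c [131.   0.  63.] world [629.61  45.39 118.92] shift cm [-0.42 -0.21 -1.68] rows 1 each [-0.42 -0.21 -1.68]
c [100.   0. 160.] world [579.32  50.41 207.33] shift cm [  0.38  -0.49 -10.16] rows 3 each [ 0.13 -0.16 -3.39]
```

```bash
python3 -m creep '[{"grip":-1,"tx":-0.2,"ty":0,"tz":-0.8,"spin":0},{"grip":-1,"tx":-0.2,"ty":0,"tz":-0.9,"spin":0},{"grip":-1,"tx":-0.1,"ty":0,"tz":-1.5,"spin":0},{"grip":-1,"tx":0,"ty":0,"tz":0,"spin":0}]'; python3 go.py c 90 0 140 w 560 -20 230 w 446 -266 230; python3 cans.py side
```

```text
clock: 12.4
tool_pos: [0.6237, 0.0499, 0.1348]
eef_rot: [0.064, 0.969, -0.032, 0.238]
contact_force: [-0.1, 0.1, 0.5]
opening: 0.313
finger_force: 19.8
clk 12.40 tcp [623.68  49.89 134.79] chute [128.1    3.89  79.84] F [-0.07  0.07  0.53] op 0.313 ff 19.8 q [ 0.2   0.91 -0.78  2.07  1.83  0.79 -0.46]
tool z [ 0.46 -0.09 -0.88] y [ 0.14  0.99 -0.03]
c [ 90.   0. 140.] world [573.74  50.97 185.69] shift cm [ 2.04 -0.74 -6.79] rows 2 each [ 1.02 -0.37 -3.4 ]
w [560. -20. 230.] world [560. -20. 230.] shift cm [-1.62 -7.35 -3.9 ] rows 3 each [-0.54 -2.45 -1.3 ]
w [ 446. -266.  230.] world [ 446. -266.  230.] shift cm [  7.35 -25.93  -2.96] rows 7 each [ 1.05 -3.7  -0.42]
side tall 6 t [116.87 119.51 121.6 ] v [10.94 13.46 15.12] h 62.07677365438033
side short 86 t [ 76.9   95.36 137.36] v [-7.52  8.84 18.32] h 43.756691017314495
```

```bash
python3 -m creep '[{"grip":-1,"tx":1,"ty":-0.4,"tz":-3.4,"spin":0},{"grip":-1,"tx":1,"ty":-0.4,"tz":-3.4,"spin":0},{"grip":-1,"tx":-0.5,"ty":-2.5,"tz":-2,"spin":0},{"grip":-1,"tx":-0.5,"ty":-2.5,"tz":-2,"spin":0},{"grip":-1,"tx":1,"ty":-3.5,"tz":-0.4,"spin":0},{"grip":-1,"tx":1,"ty":-3.5,"tz":-0.4,"spin":0},{"grip":-1,"tx":1,"ty":-3.5,"tz":-0.4,"spin":0}]'; python3 go.py w 446 -266 200
```

```text
clock: 13.03
tool_pos: [0.5107, -0.0983, 0.2256]
eef_rot: [0.064, 0.969, -0.033, 0.237]
contact_force: [0.3, -0.2, -1.3]
opening: 0.31
finger_force: 20.0
clk 13.03 tcp [510.67 -98.33 225.57] chute [  51.44 -154.83  188.99] F [ 0.35 -0.24 -1.31] op 0.310 ff 20.0 q [ 0.58  0.63 -0.82  2.33  1.87  0.57 -0.35]
tool z [ 0.45 -0.09 -0.89] y [ 0.14  0.99 -0.03]
w [ 446. -266.  200.] world [ 446. -266.  200.] shift cm [  5.05 -17.41   0.89] rows 5 each [ 1.01 -3.48  0.18]
```

```bash
python3 -m creep '[{"grip":-1,"tx":1,"ty":-3.5,"tz":0.2,"spin":0},{"grip":-1,"tx":1,"ty":-3.5,"tz":0.2,"spin":0},{"grip":-1,"tx":1,"ty":-3.5,"tz":0.2,"spin":0},{"grip":-1,"tx":1,"ty":-3.5,"tz":0.2,"spin":0},{"grip":-1,"tx":1,"ty":-3.5,"tz":0.2,"spin":0},{"grip":-1,"tx":0,"ty":0,"tz":0,"spin":0}]'; python3 go.py w 446 -266 80
python3 - <<'E'
from plant import optics
import cv2
p,d=optics.snapshot("side"); cv2.imwrite("pics/s3.png",cv2.resize(p[80:280,190:460,::-1],None,fx=2.8,fy=2.8))
E
```

```text
clock: 13.53
tool_pos: [0.4428, -0.2747, 0.1967]
eef_rot: [0.071, 0.969, -0.036, 0.234]
contact_force: [-0.4, 0.1, 0.1]
opening: 0.308
finger_force: 20.0
clk 13.53 tcp [ 442.79 -274.69  196.71] chute [  -3.51 -337.05  171.2 ] F [-0.41  0.14  0.11] op 0.308 ff 20.0 q [ 1.02  0.69 -0.74  2.32  2.17  0.39 -0.19]
tool z [ 0.45 -0.1  -0.89] y [ 0.16  0.99 -0.04]
w [ 446. -266.   80.] world [ 446. -266.   80.] shift cm [ 5.18  1.34 10.41] rows 3 each [1.73 0.45 3.47]
```

View pics/s3.png

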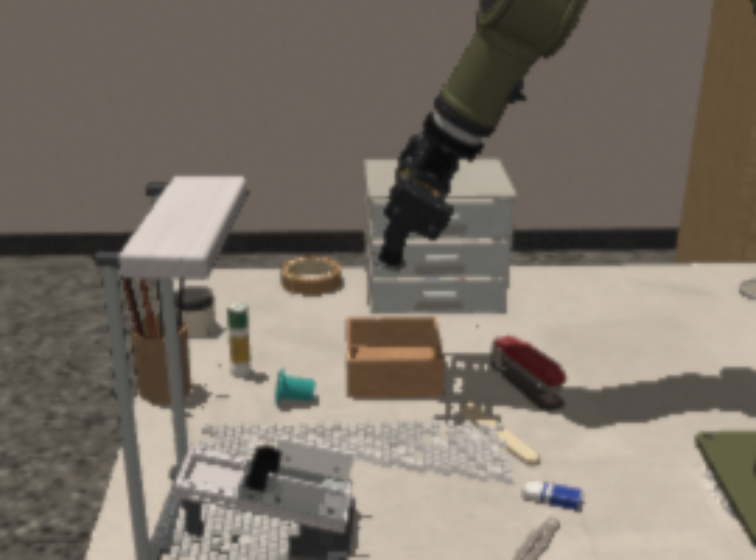

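The side picture shows the gripper at (405,220) above and beyond the box at (393,355). The short can alone is left in the chute at (262,468), and the glue stick still stands at (238,340).

```bash
python3 -m creep '[{"grip":-1,"tx":2,"ty":0.4,"tz":3.5,"spin":0},{"grip":-1,"tx":2,"ty":0.4,"tz":3.5,"spin":0},{"grip":-1,"tx":1.5,"ty":0.3,"tz":2.5,"spin":0},{"grip":-1,"tx":0,"ty":0,"tz":0,"spin":0}]'; python3 go.py w 438 -266 61
```

```text
clock: 13.92
tool_pos: [0.4412, -0.2545, 0.0821]
eef_rot: [0.065, 0.97, -0.027, 0.232]
contact_force: [-0.7, 0.9, -1.1]
opening: 0.31
finger_force: 20.0
clk 13.92 tcp [ 441.17 -254.47   82.09] chute [ -30.94 -317.1    59.85] F [-0.69  0.94 -1.05] op 0.310 ff 20.0 q [ 1.02  1.03 -0.85  2.4   2.39  0.76 -0.33]
tool z [ 0.45 -0.08 -0.89] y [ 0.14  0.99 -0.02]
w [ 438. -266.   61.] world [ 438. -266.   61.] shift cm [ 1.11 -1.14  1.83] rows 1 each [ 1.11 -1.14  1.83]
```

```bash
python3 -m creep '[{"grip":-1,"tx":0.6,"ty":-1,"tz":0.9,"spin":0},{"grip":-1,"tx":0.4,"ty":0,"tz":0.7,"spin":0},{"grip":-1,"tx":0,"ty":0,"tz":0,"spin":0}]'; python3 go.py w 438 -266 58
```

```text
clock: 14.17
tool_pos: [0.4409, -0.2682, 0.0706]
eef_rot: [0.065, 0.969, -0.033, 0.236]
contact_force: [-0.9, -0.0, -1.0]
opening: 0.308
finger_force: 20.0
clk 14.17 tcp [ 440.88 -268.22   70.65] chute [ -32.27 -330.81   48.44] F [-0.88 -0.04 -0.98] op 0.308 ff 20.0 q [ 1.04  1.06 -0.83  2.39  2.43  0.77 -0.32]
tool z [ 0.45 -0.09 -0.89] y [ 0.14  0.99 -0.03]
w [ 438. -266.   58.] world [ 438. -266.   58.] shift cm [0.86 0.22 0.97] rows 1 each [0.86 0.22 0.97]
```

```bash
python3 -m creep '[{"grip":-1,"tx":0.2,"ty":0,"tz":0.4,"spin":0},{"grip":-1,"tx":0.2,"ty":0,"tz":0.4,"spin":0},{"grip":-1,"tx":0,"ty":0,"tz":0,"spin":0}]' |grep -E "pos|contact"; python3 -m creep '[{"grip":-1,"tx":0.1,"ty":0,"tz":0.25,"spin":0},{"grip":-1,"tx":0,"ty":0,"tz":0,"spin":0}]' |grep -E "pos|contact"
```

```text
tool_pos: [0.4411, -0.2683, 0.0619]
contact_force: [0.4, 0.3, -0.9]
tool_pos: [0.4428, -0.2685, 0.0604]
contact_force: [-0.5, 0.0, 6.6]
```

```bash
python3 -m creep '[{"grip":-1,"tx":0.1,"ty":0,"tz":0.2,"spin":0},{"grip":-1,"tx":0,"ty":0,"tz":0,"spin":0}]' |grep -E "pos|contact"; python3 -m creep '[{"grip":-0.2,"tx":0,"ty":0,"tz":0,"spin":0},{"grip":-0.2,"tx":0,"ty":0,"tz":0,"spin":0},{"grip":0.2,"tx":0,"ty":0,"tz":0,"spin":0},{"grip":0.2,"tx":0,"ty":0,"tz":0,"spin":0},{"grip":0.2,"tx":0,"ty":0,"tz":0,"spin":0},{"grip":0.2,"tx":0,"ty":0,"tz":0,"spin":0}]'; python3 go.py w 420 -266 160
```

```text
tool_pos: [0.4441, -0.2686, 0.059]
contact_force: [1.5, -0.9, 10.2]
clock: 15.25
tool_pos: [0.4408, -0.2685, 0.0564]
eef_rot: [0.064, 0.969, -0.032, 0.236]
contact_force: [-0.8, 0.9, -0.3]
opening: 0.6
finger_force: 0.0
clk 15.25 tcp [ 440.77 -268.52   56.38] chute [ -35.33 -331.12   34.5 ] F [-0.8   0.85 -0.29] op 0.600 ff 0.0 q [ 1.04  1.1  -0.83  2.39  2.46  0.8  -0.32]
tool z [ 0.45 -0.09 -0.89] y [ 0.14  0.99 -0.03]
w [ 420. -266.  160.] world [ 420. -266.  160.] shift cm [ -2.93  -0.38 -10.15] rows 3 each [-0.98 -0.13 -3.38]
```

```bash
python3 -m creep '[{"grip":0.2,"tx":0,"ty":0,"tz":-2,"spin":0},{"grip":0.2,"tx":0,"ty":0,"tz":-4,"spin":0},{"grip":0.2,"tx":-1,"ty":0,"tz":-4,"spin":0},{"grip":-1,"tx":-1,"ty":0,"tz":-4,"spin":0},{"grip":-1,"tx":0,"ty":0,"tz":-4,"spin":0},{"grip":-1,"tx":0,"ty":0,"tz":0,"spin":0}]' | grep -E "pos|open"
python3 - <<'E'
from plant import optics
from h import *
np.set_printoptions(precision=1,suppress=True)
for n in("top","side"):
    c=optics.get_calibration(n);p,d=optics.snapshot(n);W=cloud(d,c)*1000
    x,y,z=np.moveaxis(W,-1,0); m=(p.max(2)<70)&(abs(x-446)<60)&(abs(y+266)<60)&(z>5)&(z<110)
    if m.sum(): print(n,m.sum(),np.percentile(W[m],[3,50,97],axis=0))
    m&=z>70
    if m.sum(): print(n,'top',m.sum(),np.percentile(W[m],[3,50,97],axis=0))
    g=(abs(x-446)<60)&(abs(y+266)<60)
    if n=="top": cv2.imwrite("pics/t4.png",cv2.resize(p[110:270,190:440,::-1],None,fx=3,fy=3,interpolation=cv2.INTER_CUBIC))
E
python3 cans.py side; python3 go.py c 60 0 150
```

```text
tool_pos: [0.3754, -0.2539, 0.2315]
opening: 0.396
top 32 [[ 435.6 -266.2   17.5]
 [ 445.  -259.9   46.2]
 [ 457.2 -257.9   77.6]]
top top 6 [[ 441.3 -262.    70.2]
 [ 446.  -260.3   74.9]
 [ 455.9 -258.5   80.5]]
side 103 [[ 435.3 -324.5   29.3]
 [ 453.7 -260.9   55.8]
 [ 464.4 -254.8   77.9]]
side top 25 [[ 442.9 -273.4   71.9]
 [ 454.  -263.    75.8]
 [ 464.4 -257.    78.9]]
side short 48 t [74.1  84.91 94.9 ] v [-8.57  4.12 11.96] h 44.296168659999736
clk 15.90 tcp [ 376.79 -254.47  225.52] chute [ -63.69 -323.49  213.49] F [ 0.53 -0.11  0.1 ] op 0.263 ff 0.0 q [ 1.16  0.6  -0.85  2.46  2.24  0.38 -0.25]
tool z [ 0.45 -0.1  -0.89] y [ 0.14  0.99 -0.03]
c [ 60.   0. 150.] world [542.47  54.09 189.21] shift cm [-9.52 32.99  7.81] rows 9 each [-1.06  3.67  0.87]
```

View pics/t4.png

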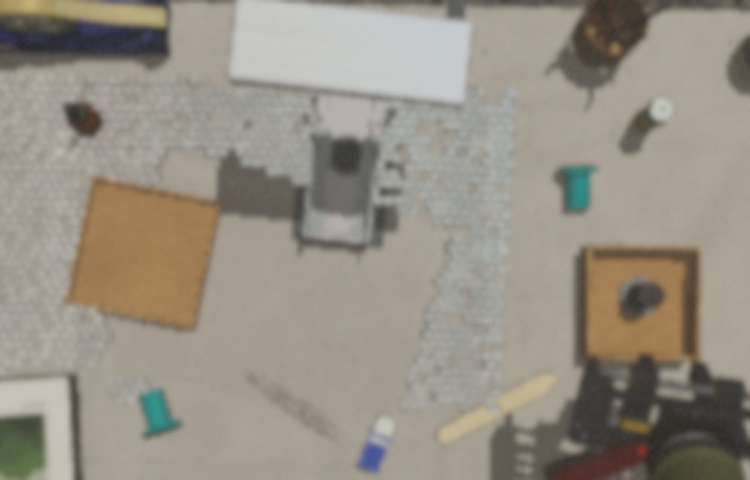

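The top view shows the tall can standing in the deep box at (648,296), near its middle. The short can is in the chute at (346,155), and the bottle and glue stick are standing.

```bash
python3 -m creep '[{"grip":-1,"tx":-0.8,"ty":3.7,"tz":0.5,"spin":0},{"grip":-1,"tx":-0.8,"ty":3.7,"tz":0.5,"spin":0},{"grip":-1,"tx":-0.8,"ty":3.7,"tz":0.5,"spin":0},{"grip":-1,"tx":-0.8,"ty":3.7,"tz":0.5,"spin":0},{"grip":-1,"tx":-0.8,"ty":3.7,"tz":0.5,"spin":0},{"grip":-1,"tx":-0.8,"ty":3.7,"tz":0.5,"spin":0},{"grip":-1,"tx":-0.8,"ty":3.7,"tz":0.5,"spin":0},{"grip":-1,"tx":-0.8,"ty":3.7,"tz":0.5,"spin":0}]' >/dev/null; python3 go.py c 15 0 120 c 38 0 36
```

```text
clk 16.57 tcp [492.51  30.85 206.78] chute [ 17.31 -28.09 177.07] F [ 1.95 -0.89  0.72] op 0.004 ff 0.0 q [ 0.3   0.72 -0.98  2.39  1.78  0.86 -0.63]
tool z [ 0.45 -0.09 -0.89] y [ 0.14  0.99 -0.03]
c [ 15.   0. 120.] world [504.9   57.84 150.49] shift cm [1.78 3.03 5.31] rows 2 each [0.89 1.51 2.66]
c [38.  0. 36.] world [544.7   53.87  73.13] shift cm [-0.02  0.41  8.7 ] rows 3 each [-0.01  0.14  2.9 ]
```

```bash
python3 -m creep '[{"grip":-1,"tx":0.9,"ty":1.3,"tz":2.6,"spin":0},{"grip":-1,"tx":0.9,"ty":1.3,"tz":2.6,"spin":0},{"grip":-1,"tx":0,"ty":0,"tz":0,"spin":0}]' >/dev/null; python3 go.py c 38 0 36
```

```text
clk 16.82 tcp [502.53  54.53 146.88] chute [ 12.27  -3.53 116.89] F [ 0.39 -0.41 -0.5 ] op 0.003 ff 0.0 q [ 0.21  0.89 -0.95  2.39  1.9   0.99 -0.77]
tool z [ 0.44 -0.09 -0.89] y [ 0.14  0.99 -0.03]
c [38.  0. 36.] world [544.7   53.87  73.13] shift cm [-0.42  0.74  8.45] rows 3 each [-0.14  0.25  2.82]
```

```bash
python3 -m creep '[{"grip":-1,"tx":-0.2,"ty":0.5,"tz":2.5,"spin":0},{"grip":-1,"tx":-0.2,"ty":0.2,"tz":3,"spin":0},{"grip":-1,"tx":0,"ty":0,"tz":2.9,"spin":0},{"grip":-1,"tx":0,"ty":0,"tz":0,"spin":0}]' >/dev/null; python3 go.py c 38 0 36 c 90 0 36
```

```text
clk 17.15 tcp [546.43  47.27  76.87] chute [41.1  -6.39 39.16] F [-0.78 -0.16 -0.17] op 0.008 ff 0.0 q [ 0.22  1.06 -0.88  2.3   2.05  1.05 -0.76]
tool z [ 0.45 -0.1  -0.89] y [ 0.14  0.99 -0.04]
c [38.  0. 36.] world [544.7   53.87  73.13] shift cm [0.4  0.64 0.19] rows 1 each [0.4  0.64 0.19]
c [90.  0. 36.] world [595.31  48.82  83.97] shift cm [-5.02  0.2   1.35] rows 2 each [-2.51  0.1   0.67]
```

```bash
python3 -m creep '[{"grip":-1,"tx":0.2,"ty":0.6,"tz":0.3,"spin":0},{"grip":-1,"tx":-1,"ty":0,"tz":0.25,"spin":0},{"grip":-1,"tx":-1,"ty":0.05,"tz":0.25,"spin":0},{"grip":-1,"tx":-1,"ty":0.05,"tz":0.25,"spin":0},{"grip":-1,"tx":-1,"ty":0.05,"tz":0.25,"spin":0},{"grip":-1,"tx":-0.8,"ty":0.05,"tz":0.2,"spin":0},{"grip":-1,"tx":0,"ty":0,"tz":0,"spin":0}]' >/dev/null; python3 go.py c 103 0 35; python3 cans.py side; python3 cans.py top
```

```text
clk 17.73 tcp [596.39  51.78  92.1 ] chute [92.46  3.05 43.78] F [-0.55 -0.52  0.03] op 0.005 ff 0.0 q [ 0.23  1.02 -0.86  2.16  1.97  0.94 -0.61]
tool z [ 0.46 -0.09 -0.88] y [ 0.14  0.99 -0.03]
c [103.   0.  35.] world [608.17  47.53  85.7 ] shift cm [-0.78 -0.23  1.14] rows 1 each [-0.78 -0.23  1.14]
side short 19 t [121.69 126.23 131.12] v [-3.63  7.85 14.12] h 44.68205994678495
```

```bash
python3 -m creep '[{"grip":-1,"tx":0.3,"ty":-0.2,"tz":0.8,"spin":0},{"grip":-1,"tx":-0.6,"ty":0,"tz":0.2,"spin":0},{"grip":-1,"tx":-0.4,"ty":0,"tz":0.1,"spin":0},{"grip":-1,"tx":0,"ty":0,"tz":0,"spin":0}]' >/dev/null; python3 go.py c 103 0 35; python3 cans.py side
```

```text
clk 18.17 tcp [606.9   47.23  83.06] chute [101.25  -0.43  32.68] F [-0.05  0.45 -0.48] op 0.004 ff 0.0 q [ 0.23  1.04 -0.84  2.13  1.98  0.93 -0.58]
tool z [ 0.45 -0.09 -0.89] y [ 0.14  0.99 -0.03]
c [103.   0.  35.] world [608.17  47.53  85.7 ] shift cm [-0.23  0.04 -0.18] rows 1 each [-0.23  0.04 -0.18]
side short 23 t [129.46 135.14 140.47] v [-6.15  4.59 13.27] h 44.28800508524267
```

```bash
python3 -m creep '[{"grip":-1,"tx":1.3,"ty":0,"tz":-0.6,"spin":0},{"grip":-1,"tx":0.8,"ty":0,"tz":-3,"spin":0},{"grip":-1,"tx":0,"ty":0,"tz":-3.7,"spin":0},{"grip":0.4,"tx":0,"ty":0,"tz":-2.7,"spin":0},{"grip":0.4,"tx":0,"ty":0,"tz":0,"spin":0},{"grip":0.4,"tx":0,"ty":0,"tz":0,"spin":0},{"grip":0.4,"tx":0,"ty":0,"tz":0,"spin":0}]' >/dev/null; python3 cans.py side; python3 go.py c 112 0 95 c 130.5 0 29
```

```text
side short 45 t [119.01 128.78 139.95] v [-5.08  6.   15.05] h 44.00878367141003
clk 18.85 tcp [542.48  58.59 161.17] chute [ 53.73   4.48 122.66] F [ 0.06 -0.05 -1.06] op 0.332 ff 0.0 q [ 0.22  0.86 -0.92  2.28  1.84  0.93 -0.63]
tool z [ 0.45 -0.09 -0.89] y [ 0.14  0.99 -0.03]
c [112.   0.  95.] world [604.48  47.9  146.26] shift cm [-4.89 -0.13  4.23] rows 2 each [-2.44 -0.07  2.12]
c [130.5   0.   29. ] world [636.18  44.74  85.57] shift cm [-0.02  0.33  6.85] rows 2 each [-0.01  0.17  3.42]
```

```bash
python3 -m creep '[{"grip":0.4,"tx":-2.5,"ty":0,"tz":2,"spin":0},{"grip":0.4,"tx":-2.4,"ty":0,"tz":2.2,"spin":0},{"grip":0.4,"tx":0,"ty":0,"tz":0,"spin":0},{"grip":0.4,"tx":0,"ty":0,"tz":0,"spin":0},{"grip":0.4,"tx":0,"ty":0,"tz":0,"spin":0}]' >/dev/null; python3 go.py c 130 0 33
```

```text
clk 19.27 tcp [603.54  49.65 146.08] chute [110.87   1.64  95.06] F [-0.34  0.16  0.38] op 0.691 ff 0.0 q [ 0.25  0.9  -0.87  2.12  1.81  0.86 -0.46]
tool z [ 0.45 -0.09 -0.89] y [ 0.14  0.99 -0.03]
c [130.   0.  33.] world [634.86  44.87  89.37] shift cm [-0.2   0.15  6.49] rows 2 each [-0.1   0.08  3.25]
```

```bash
python3 -m creep '[{"grip":0.4,"tx":-0.2,"ty":0.1,"tz":2.5,"spin":0},{"grip":0.4,"tx":0,"ty":0,"tz":2.5,"spin":0},{"grip":0.4,"tx":0,"ty":0,"tz":1.3,"spin":0},{"grip":0.4,"tx":0,"ty":0,"tz":0,"spin":0}]' >/dev/null; python3 go.py c 130 0 33; python3 -m creep '[{"grip":-1,"tx":0,"ty":0,"tz":0,"spin":0},{"grip":-1,"tx":0,"ty":0,"tz":0,"spin":0},{"grip":-1,"tx":0,"ty":0,"tz":0,"spin":0},{"grip":-1,"tx":0,"ty":0,"tz":0,"spin":0},{"grip":-1,"tx":0,"ty":0,"tz":0,"spin":0},{"grip":-1,"tx":0,"ty":0,"tz":0,"spin":0}]' 20; python3 go.py c 130 0 60
```

```text
clk 19.60 tcp [633.8   43.84  89.58] chute [129.11  -1.13  33.4 ] F [-0.22 -0.18 -0.03] op 0.701 ff 0.0 q [ 0.24  1.03 -0.83  2.05  1.91  0.88 -0.47]
tool z [ 0.45 -0.09 -0.89] y [ 0.14  0.99 -0.03]
c [130.   0.  33.] world [634.86  44.87  89.37] shift cm [-0.07  0.12  0.06] rows 1 each [-0.07  0.12  0.06]
clock: 20.1
tool_pos: [0.635, 0.045, 0.0934]
eef_rot: [0.064, 0.969, -0.032, 0.237]
contact_force: [-2.2, -0.3, 3.4]
opening: 0.315
finger_force: 19.8
clk 20.10 tcp [635.03  44.96  93.36] chute [130.98   0.11  36.86] F [-2.23 -0.34  3.35] op 0.315 ff 19.8 q [ 0.24  1.02 -0.83  2.05  1.91  0.88 -0.47]
tool z [ 0.46 -0.09 -0.89] y [ 0.14  0.99 -0.03]
c [130.   0.  60.] world [629.26  45.43 115.78] shift cm [-0.53 -0.11 -2.25] rows 1 each [-0.53 -0.11 -2.25]
```

```bash
python3 -m creep '[{"grip":-1,"tx":-0.2,"ty":0,"tz":-0.8,"spin":0},{"grip":-1,"tx":-0.2,"ty":0,"tz":-0.9,"spin":0},{"grip":-1,"tx":-0.1,"ty":0,"tz":-1.5,"spin":0},{"grip":-1,"tx":0,"ty":0,"tz":0,"spin":0}]'; python3 go.py c 90 0 140 w 485 264 180; python3 cans.py side
```

```text
clock: 20.43
tool_pos: [0.6248, 0.0484, 0.126]
eef_rot: [0.064, 0.969, -0.032, 0.238]
contact_force: [0.4, 0.7, 0.2]
opening: 0.315
finger_force: 19.8
clk 20.43 tcp [624.82  48.44 126.01] chute [127.52   2.55  70.99] F [0.36 0.65 0.16] op 0.315 ff 19.8 q [ 0.24  0.95 -0.85  2.07  1.85  0.86 -0.45]
tool z [ 0.46 -0.09 -0.88] y [ 0.14  0.99 -0.03]
c [ 90.   0. 140.] world [573.74  50.97 185.69] shift cm [ 1.74 -0.64 -7.64] rows 2 each [ 0.87 -0.32 -3.82]
w [485. 264. 180.] world [485. 264. 180.] shift cm [10.37 19.88 -5.5 ] rows 6 each [ 1.73  3.31 -0.92]
side short 34 t [109.24 119.21 135.85] v [-0.9  13.58 18.46] h 41.7621942793559
```

```bash
python3 -m creep '[{"grip":-1,"tx":0.9,"ty":-0.3,"tz":-3.8,"spin":0},{"grip":-1,"tx":0.9,"ty":-0.3,"tz":-3.8,"spin":0},{"grip":-1,"tx":1.8,"ty":3.3,"tz":-0.9,"spin":0},{"grip":-1,"tx":1.8,"ty":3.3,"tz":-0.9,"spin":0},{"grip":-1,"tx":1.8,"ty":3.3,"tz":-0.9,"spin":0},{"grip":-1,"tx":1.8,"ty":3.3,"tz":-0.9,"spin":0},{"grip":-1,"tx":1.8,"ty":3.3,"tz":-0.9,"spin":0},{"grip":-1,"tx":0,"ty":0,"tz":0,"spin":0}]' >/dev/null; python3 go.py w 487 264 180 w 487 264 70
```

```text
clk 21.15 tcp [493.85 238.2  175.79] chute [ -7.99 178.37 150.77] F [-0.57  0.03 -1.05] op 0.312 ff 19.8 q [-0.17  0.86 -0.97  2.19  1.61  1.07 -0.78]
tool z [ 0.45 -0.08 -0.89] y [ 0.13  0.99 -0.02]
w [487. 264. 180.] world [487. 264. 180.] shift cm [ 0.68  2.46 -0.89] rows 1 each [ 0.68  2.46 -0.89]
w [487. 264.  70.] world [487. 264.  70.] shift cm [5.06 0.25 9.77] rows 3 each [1.69 0.08 3.26]
```

```bash
python3 -m creep '[{"grip":-1,"tx":0.7,"ty":2.5,"tz":0,"spin":0},{"grip":-1,"tx":1.7,"ty":0.1,"tz":3.2,"spin":0},{"grip":-1,"tx":1.7,"ty":0.1,"tz":3.2,"spin":0},{"grip":-1,"tx":1.4,"ty":0,"tz":2.5,"spin":0},{"grip":-1,"tx":0,"ty":0,"tz":0,"spin":0}]' >/dev/null; python3 go.py w 487 264 56
```

```text
clk 21.57 tcp [490.98 249.71  64.48] chute [-35.11 189.54  42.74] F [-0.54  0.28 -1.31] op 0.317 ff 19.8 q [-0.26  1.09 -0.88  2.19  1.82  1.16 -1.  ]
tool z [ 0.45 -0.1  -0.89] y [ 0.14  0.99 -0.04]
w [487. 264.  56.] world [487. 264.  56.] shift cm [0.89 1.39 0.43] rows 1 each [0.89 1.39 0.43]
```

```bash
python3 -m creep '[{"grip":-1,"tx":0.5,"ty":1.3,"tz":0.3,"spin":0},{"grip":-1,"tx":0,"ty":0,"tz":0,"spin":0}]' |grep -E "pos|contact";  python3 -m creep '[{"grip":-1,"tx":0.2,"ty":0,"tz":0.35,"spin":0},{"grip":-1,"tx":0,"ty":0,"tz":0,"spin":0}]' |grep -E "pos|contact"; python3 -m creep '[{"grip":-1,"tx":0.15,"ty":0,"tz":0.25,"spin":0},{"grip":-1,"tx":0,"ty":0,"tz":0,"spin":0}]' |grep -E "pos|contact"
```

```text
tool_pos: [0.4918, 0.2687, 0.0655]
contact_force: [0.2, 0.2, -0.7]
tool_pos: [0.4921, 0.2658, 0.062]
contact_force: [0.2, -0.1, -0.0]
tool_pos: [0.4917, 0.2648, 0.0584]
contact_force: [-0.9, 0.6, -0.4]
```

```bash
python3 -m creep '[{"grip":-1,"tx":0.2,"ty":0,"tz":0.35,"spin":0},{"grip":-1,"tx":0,"ty":0,"tz":0,"spin":0}]' |grep -E "pos|contact";  python3 -m creep '[{"grip":-1,"tx":0.15,"ty":0,"tz":0.25,"spin":0},{"grip":-1,"tx":0,"ty":0,"tz":0,"spin":0}]' |grep -E "pos|contact"
```

```text
tool_pos: [0.4912, 0.2645, 0.0535]
contact_force: [-0.4, 0.4, 0.3]
tool_pos: [0.4921, 0.2649, 0.0515]
contact_force: [1.2, -1.2, 5.8]
```

Contact came at the predicted height. I'll press slightly, release and back off.

```bash
python3 -m creep '[{"grip":-1,"tx":0.1,"ty":0,"tz":0.2,"spin":0},{"grip":-0.2,"tx":0,"ty":0,"tz":0,"spin":0},{"grip":-0.2,"tx":0,"ty":0,"tz":0,"spin":0},{"grip":0.2,"tx":0,"ty":0,"tz":0,"spin":0},{"grip":0.2,"tx":0,"ty":0,"tz":0,"spin":0},{"grip":0.2,"tx":0,"ty":0,"tz":0,"spin":0},{"grip":0.2,"tx":0,"ty":0,"tz":0,"spin":0}]' | grep -E "open|force"; python3 -m creep '[{"grip":0.2,"tx":0,"ty":0,"tz":-2,"spin":0},{"grip":0.2,"tx":0,"ty":0,"tz":-4,"spin":0},{"grip":0.2,"tx":0,"ty":0,"tz":-4,"spin":0},{"grip":0.2,"tx":0,"ty":0,"tz":-4,"spin":0},{"grip":0.2,"tx":0,"ty":0,"tz":-4,"spin":0},{"grip":0.2,"tx":0,"ty":0,"tz":0,"spin":0},{"grip":0.2,"tx":0,"ty":0,"tz":0,"spin":0},{"grip":0.2,"tx":0,"ty":0,"tz":0,"spin":0}]' | grep -E "pos|open|clock"
python3 - <<'E'
from plant import optics
from h import *
np.set_printoptions(precision=1,suppress=True)
for n in("side","top"):
    c=optics.get_calibration(n);p,d=optics.snapshot(n);W=cloud(d,c)*1000
    x,y,z=np.moveaxis(W,-1,0)
    for X,Y,lo in((446,-266,70),(495,264,48)):
        m=(p.max(2)<70)&(abs(x-X)<60)&(abs(y-Y)<60)&(z>lo)&(z<110)
        if m.sum(): print(n,'top',m.sum(),np.percentile(W[m],[3,50,97],axis=0))
    if n=="side": cv2.imwrite("pics/s5.png",cv2.resize(p[160:360,200:440,::-1],None,fx=3,fy=3,interpolation=cv2.INTER_CUBIC))
E
```

```text
contact_force: [0.1, -0.5, -0.1]
opening: 0.6
finger_force: 0.0
clock: 23.65
tool_pos: [0.4097, 0.281, 0.2079]
opening: 0.601
side top 27 [[ 443.1 -272.6   70.3]
 [ 454.  -262.7   75.9]
 [ 464.4 -255.    79.2]]
side top 93 [[485.8 256.4  49. ]
 [496.9 270.4  56.4]
 [508.5 277.6  58.7]]
top top 1 [[ 441.3 -260.9   72.6]
 [ 441.3 -260.9   72.6]
 [ 441.3 -260.9   72.6]]
top top 25 [[482.9 248.4  48.2]
 [489.3 256.7  54.6]
 [496.6 266.2  59.9]]
```

View pics/s5.png

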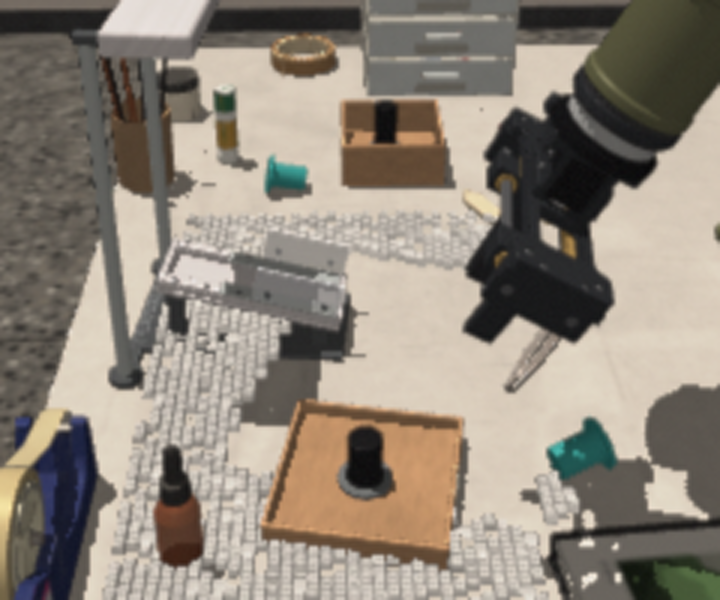

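The short can stands upright on its lid in the middle of the tray at (364,470), and the tall one in the deep box at (386,125). The dropper (178,510), the glue stick (226,120) and the lamp are undisturbed, and the gripper is clear.

```bash
python3 -c "
from plant import workorder
print(workorder.finish_job())"
```

```text
the job is handed in; nothing more can be done
None
```

The job is handed in at about 24 s: the last pictures show the tall canister upright in the deep box, the short one upright in the shallow tray, and the lamp, dropper bottle and glue stick undisturbed; no verdict came back.

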